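# Unclip a glass column and lay it against the scale bar

### The job

Pull the glass column up out of its spring clips on the holder, lay it on the white measuring board in front of the raised scale bar, and gently roll it up to the bar, so that it rests on the board along the bar, within the bar's length, ready for the white rod inside to be measured. The glass must not be dropped, nor jammed hard against the bar or the board. Leave the steel column clipped in its place and the other things on the bench as they are.

Things in the scene. Friction and masses are not known exactly. Their poses are not given: they have to be found in the camera images.
- glass_column: glass tube, 26 mm in diameter, with a white rod inside and a white cap 36 mm in diameter and 18 mm long on either end; 130 mm long over the caps (142 with the nozzles), 0.12 kg. Origin: on its axis at mid length; y runs along it. It starts level in one of the holder's bays (either); its bare middle can be gripped from above across its 26 mm. It rolls on its caps: on the board its axis is 18 mm up
- steel_column: all-steel column of the same sizes, origin and axes as the glass one, clipped in the holder's other bay, where it stays
- holder: grey plate 150 x 104 x 10 mm fixed on the bench; origin: centre of its underside. Columns lie along its y axis at x = -42 and +42 mm, axes 52 mm over the bench, each in two C-shaped spring clips 12 mm wide at y = -33 and +33 mm, open at the top, lips 16 mm above the axis. They resist a straight upward pull with about 15 N some 4 mm up, then snap open; 35 mm up the column is clear
- board: white board 130 x 170 x 10 mm on feet, fixed, top 17 mm up. Origin: under its centre, on the bench. Along its +x edge runs the scale bar: aluminium, 170 mm long (along y), 10 mm wide, 14 mm high over the top, graduated; along its -x edge a lip 5 mm wide, 4 mm high. Flat from x = -58 (lip) to +52 mm (bar). The bar is stiff: pushing on after the column has met it jams the glass
- scale (a point): the foot of the scale bar's face, at mid length, on the board's top (board x = +52, y = 0, z = 17 mm); axes as the board's. A column lying against the bar has its axis at x = -18, z = +18 mm from here, parallel to y
- syringe: plastic syringe 126 x 26 x 18 mm lying on the bench beyond the board and holder; a bystander. Origin: centre of its underside
- dish: round flat lidded dish 60 mm across, 16 mm high, on the bench just beyond the board; a bystander. Origin: centre of its underside
- timer: small white bench timer 58 x 58 x 19 mm to the right of the board; a bystander. Origin: centre of its underside

How it is judged:
On the way:
1. the glass column is pulled out of its clips and lifted clear of the holder (z of glass_column in the frame of holder above 0.08 m), for 0.1 s.
At the end, for the whole second after the job is handed in: the glass column lies at rest on the board, its caps within 4.5 mm of the scale bar's face, parallel to the bar within 0.06 rad and within its length (its middle within 22 mm of the bar's middle); the steel column is still clipped in its bay (moved less than 6 mm) (x of glass_column in the frame of scale between -0.0225 and -0.0155 m and y of glass_column in the frame of scale between -0.022 and 0.022 m and z of glass_column in the frame of scale between 0.0155 and 0.0205 m and angle between the y axis of glass_column and the y axis of board, either way round below 0.06 rad and linear speed of glass_column below 0.01 m/s and distance of steel_column from where it was at the start of the episode below 0.006 m); the robot touches nothing.
It fails at once if the steel column is pulled or knocked out of its place (distance of steel_column from where it was at the start of the episode above 0.01 m).
It fails at once if a bystander is moved more than 30 mm (distance of any of syringe, dish, timer from where it was at the start of the episode above 0.03 m).
It fails at once if the glass column is jammed onto the board or its bar (over 60 N) (contact force between glass_column and board above 60 N).
It fails at once if the glass column is dropped or flung (faster than 0.5 m/s while not held) (linear speed of glass_column above 0.5 m/s and contact force between glass_column and the fingers below 0.3 N).
It also fails if it takes over 58 s, if anything falls off the work surface, if the arm or the gripper's body presses on something with over 40 N, if the wrist force passes 120 N, or if a joint passes its speed limit or range.

### The arm

A 7-joint arm with a two-finger parallel gripper is mounted at the origin on the work surface; the furniture and walls round the work are solid. World frame = base frame: x ahead of the robot, y to its left, z up, the work surface at z = 0. Lengths are in m, angles in rad, forces in N, time in s.
With the tool pointing down it reaches from about 0.4 to 0.875 m from the base axis. Payload 19.3 kg.
Tool frame: the origin (TCP) lies on the centre line of the jaws, within the pads' length; the fingertips stand 14 mm ahead of it and the grasp point (between the pads) lies 5 mm behind it; y points along the fingers, x is the direction in which the jaws open and shut, and the axes are right-handed (so a half turn about y gives the same grasp; the last joint's range is limited). The gripper opens to 85 mm and grips with 20 to 120 N. Pads are 22 mm wide; open, the fingers measure 114 mm over their backs; the gripper's body (76 mm by 85 mm) begins 54 mm behind the grasp point. The pads swing forward as they close: fully open they stand 13 mm farther back than shut.
Start: joints at [1.055, 0.521, -0.036, 1.599, 0.021, 1.021, -0.113], TCP at [0.269, -0.564, 0.245] pointing down, gripper open.
Joint ranges: [-2.91, 2.91], [-0.3, 2.13], [-1.5, 1.42], [0.17, 2.43], [-1.26, 4.41], [0.16, 1.93], [-2.52, 2.52]. Speed limits (rad/s): [1.89, 1.89, 2.39, 2.39, 3.01, 3.01, 3.01].

### API

Orientations are given as [roll, pitch, yaw] about the fixed x, y, z axes, in that order (R = Rz(yaw) Ry(pitch) Rx(roll)).
In Python, from workcell import monitor, grab_frame, workorder gives the robot as it stands.
- The arm moves only by the tool drive_tool, never from a script. Its argument "steps" is one flat list of numbers, 5 for each row, row after row: the finger opening in mm, from 0 to 85.4, then the shift along the world's x, y, z in mm, then the turn about the world's z in degrees. In form: [fingers, tx, ty, tz, twist, fingers, tx, ty, tz, twist, ...]. A call has exactly 5 rows; each row shifts and turns the commanded pose from where the row before left it; what a row does not reach is not made up. A row lasts 1/12 s, in which the tool goes at most 41.7 mm and 7.16 degrees, less where a joint would pass 70% of its speed; a pose out of reach is approached as far as the arm can. A call is refused whole if a number of a shift passes 41.7 or a number of a turn 7.16, either way. A call with a gripper value outside its range is refused whole. The fingers move at their own pace and stop on an object; "grip_force" is the grip in N (left out, the last holds). Time passes only in rows, so rows that do not move let the fingers close, or fill a call up. It gives the time, the measured TCP pose, the force and the opening at its end, in the units of the state.
- monitor.observe(): the state, without advancing time (a new reading comes with each control period).
- grab_frame(name): name is "scene" or "top"; returns a dict with "frame" (420x560x3 uint8, red, green, blue), "vertical_fov" (degrees; the focal length in pixels is half the picture's height over the tangent of half this angle, whatever the lens; pixels are square), "cx", "cy" (the principal point, pixels), "xyz" and "orientation" of the camera in the world. Camera axes: x right, y down, z forward; pixel columns grow to the right and rows downward; lengths in m; the calibration is good to about 2 mm. A picture is of the moment at which its call begins. There is no depth.
- workorder.job_done(): hands the job in, once; it reports no verdict.
The state is a dict: "clock": time; "qpos": joint angles; "qd": joint speeds; "joint_efforts": joint torques, N m; "position": TCP position; "tool_rot": TCP orientation; "force": force on the tool from outside, world axes, zero at the start; "moment": the same for the moment, N m; "grip_width": finger opening in m.
Only numpy, scipy, OpenCV 4.12 (cv2) and the standard library are available. Lean on these libraries where they do the work, as an engineer would, in place of code of your own. Each camera call takes 0.05 s, during which the arm holds its last target. There are 200 camera calls.

## Working session

There is one attempt and no reset: what is moved stays moved. The work goes in short steps, Python scripts to look and compute and a tool call to move; the robot and the scene stay as the last step left them, time stands still between calls to the robot, and variables do not carry over. Pictures are saved under pics/ and viewed, about 8 in all and at most 12, crops included, and the job is handed in when it is done.

Besides the shell and the picture viewer there is one more tool, called after "Call:" as name(argument=value, ...) on one line, values as JSON. drive_tool: Moves the arm, as the interface text tells. Its arguments: {"type":"object","properties":{"steps":{"type":"array"},"grip_force":{"type":"number"}},"required":["steps"]}

```bash
mkdir -p pics
cat > h.py <<'E'
import numpy as np, cv2
from scipy.spatial.transform import Rotation as R
from workcell import monitor, grab_frame, workorder
def snap(cam,name):
    f=grab_frame(cam); cv2.imwrite(f'pics/{name}.png',f['frame'][:,:,::-1]); return f
def K(f):
    F=f['frame'].shape[0]/2/np.tan(np.radians(f['vertical_fov'])/2); return F
def rot(f):
    o=np.array(f['orientation']); return o if o.shape==(3,3) else R.from_euler('xyz',o).as_matrix()
def px2w(f,u,v,z):
    d=rot(f)@np.array([(u-f['cx'])/K(f),(v-f['cy'])/K(f),1]); p=np.array(f['xyz']); return p+d*(z-p[2])/d[2]
def w2px(f,P):
    c=rot(f).T@(np.array(P)-np.array(f['xyz'])); return np.array([f['cx']+K(f)*c[0]/c[2],f['cy']+K(f)*c[1]/c[2]])
E
python3 - <<'E'
from h import *
import pickle
print(monitor.observe())
for c in('top','scene'):
    f=snap(c,c+'0'); pickle.dump(f,open(c+'0.pkl','wb')); print({k:v for k,v in f.items() if k!='frame'})
E
```

```text
{'clock': 0.0, 'qpos': array([ 1.05478233,  0.52198714, -0.03633562,  1.5999863 ,  0.02123427,
        1.02105692, -0.11278338]), 'qd': array([-0.00087315,  0.00125745,  0.00066332, -0.00028908, -0.0014087 ,
       -0.00106378, -0.00092507]), 'joint_efforts': array([-3.17753802e-03, -9.27116489e+01,  1.97839223e+00, -3.69938314e+01,
        1.77685503e-02,  8.15918291e-03,  3.62638048e-05]), 'position': array([ 0.26933308, -0.56366092,  0.24475015]), 'tool_rot': array([-1.57089431e+00,  1.04720871e-03, -1.12495108e+00]), 'force': array([ 0.4438956 ,  0.17452977, -0.1473458 ]), 'moment': array([-0.01760706,  0.01521905, -0.01267855]), 'grip_width': 0.08520317616500818}
{'vertical_fov': 47.479024496488044, 'cx': 285.0773221584907, 'cy': 208.18477866116984, 'xyz': array([0.47503903, 0.16159054, 1.20531985]), 'orientation': array([-3.05410251, -0.02015045, -1.55624128])}
{'vertical_fov': 44.537221715708434, 'cx': 284.0632747909472, 'cy': 214.4075959340921, 'xyz': array([-0.2728797 ,  0.55164809,  0.9559927 ]), 'orientation': array([-2.33310148,  0.00355062, -2.04256055])}
```

View pics/top0.png

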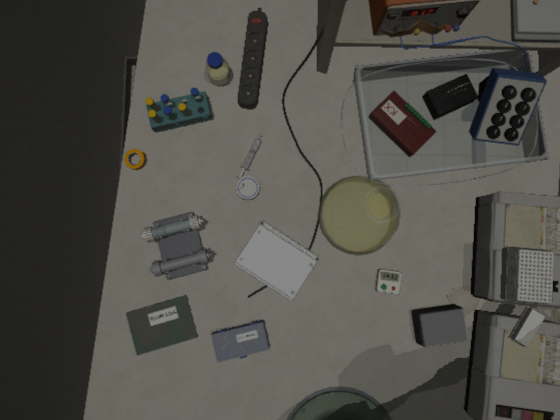

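View pics/scene0.png

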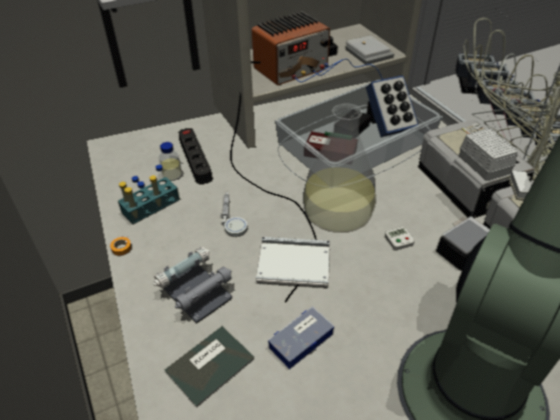

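Top view: the glass column (white caps) is at about (174,229), the steel one at (182,263), and the board at (277,261) with what looks like the bar on its upper-right edge. I'll zoom in.

Run:
```python
from h import *
a=cv2.imread('pics/top0.png')[200:310,130:330]; cv2.imwrite('pics/c1.png',cv2.convertScaleAbs(cv2.resize(a,(800,440),interpolation=cv2.INTER_CUBIC),alpha=1.5))
a=cv2.imread('pics/scene0.png')[215:325,145:345]; cv2.imwrite('pics/c2.png',cv2.resize(a,(800,440),interpolation=cv2.INTER_CUBIC))
```

```text
(no output)
```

View pics/c1.png

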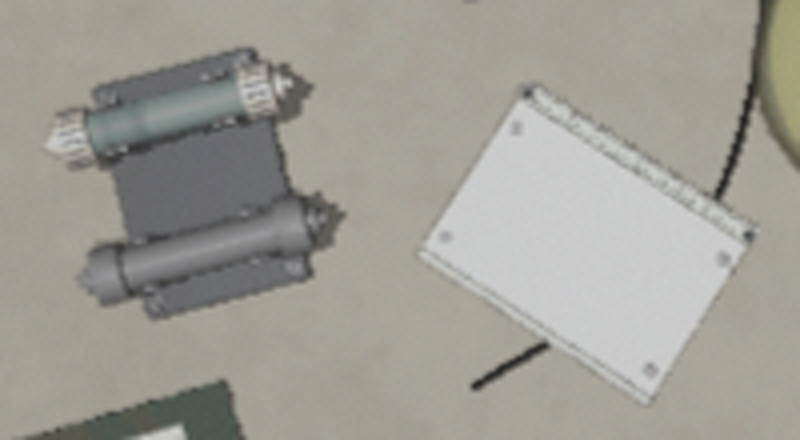

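View pics/c2.png

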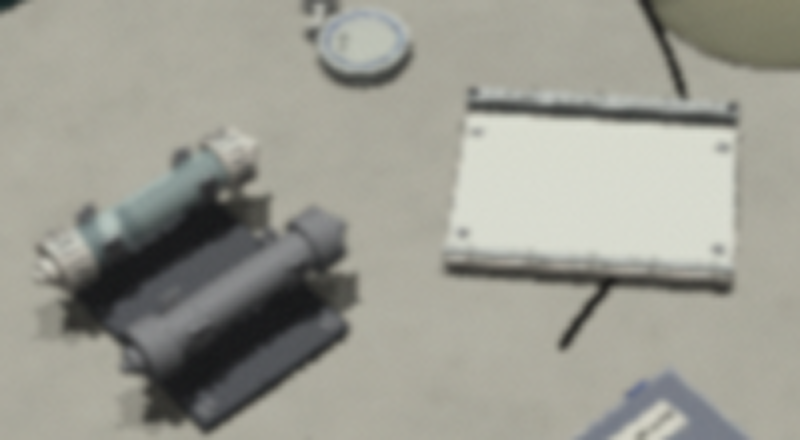

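Glass column nozzle tips are at c1 (45,146) and (303,85). The bar lies on the board's far edge, corners (527,86) and (757,232). The c2 crop shows the foot of its face from about (466,108) to (738,124).

Run:
```python
from h import *
import pickle
T=pickle.load(open('top0.pkl','rb'));S=pickle.load(open('scene0.pkl','rb'))
t=lambda u,v,z:(px2w(T,u/4+129.6,v/4+199.6,z)*1000).round(1)
s=lambda u,v,z:(px2w(S,u/4+144.6,v/4+214.6,z)*1000).round(1)
def pr(n,a,b): 
    d=b-a; print(n,a,b,'mid',(a+b)/2,'len',np.hypot(*d[:2]).round(1),'ang',np.degrees(np.arctan2(d[1],d[0])).round(1))
pr('glass T tips',t(45,146,.052),t(303,85,.052))
pr('glass T cap outer ends',t(57,141,.052),t(275,88,.052))
pr('glass S tips',s(36,278,.052),s(256,140,.052))
pr('steel T',t(80,279,.052),t(340,215,.052))
pr('bar far T',t(527,86,.031),t(757,232,.031))
pr('lip edge T',t(417,252,.019),t(650,403,.019))
pr('foot S',s(466,108,.017),s(738,124,.017))
pr('bar top S',s(470,90,.031),s(738,103,.031))
pr('lip S',s(446,264,.021),s(730,284,.021))
```

```text
glass T tips [503.7 484.7  52. ] [542.8 331.6  52. ] mid [523.25 408.15  52.  ] len 158.0 ang -75.7
glass T cap outer ends [506.8 477.7  52. ] [540.7 348.4  52. ] mid [523.75 413.05  52.  ] len 133.7 ang -75.3
glass S tips [504.4 486.3  52. ] [546.1 339.3  52. ] mid [525.25 412.8   52.  ] len 152.8 ang -74.2
steel T [424.9 460.8  52. ] [465.1 307.3  52. ] mid [445.   384.05  52.  ] len 158.7 ang -75.3
bar far T [545.5 197.4  31. ] [458.2  54.9  31. ] mid [501.85 126.15  31.  ] len 167.1 ang -121.5
lip edge T [442.8 263.5  19. ] [352.7 118.7  19. ] mid [397.75 191.1   19.  ] len 170.5 ang -121.9
foot S [542.9 204.   17. ] [453.   59.1  17. ] mid [497.95 131.55  17.  ] len 170.5 ang -121.8
bar top S [543.6 200.4  31. ] [457.5  57.4  31. ] mid [500.55 128.9   31.  ] len 166.9 ang -121.1
lip S [432.  268.8  21. ] [343.9 129.4  21. ] mid [387.95 199.1   21.  ] len 164.9 ang -122.3
```

Glass column is at about (524,412), jaw turn of about +79°. The bar face runs at 58.3°, with the board's x direction at −31.7°. Moving there, raised and round in an arc.

Call:
drive_tool(steps=[85, 15, 25, 28, 3.2, 85, 15, 25, 28, 3.2, 85, 15, 25, 28, 3.2, 85, 15, 25, 28, 3.2, 85, 15, 25, 28, 3.2])

```text
clock: 0.52
position: [0.3447, -0.4375, 0.3864]
tool_rot: [-1.571, 0.0, -0.843]
force: [0.4, -1.1, -0.8]
grip_width: 0.0849
```

Call:
drive_tool(steps=[85, 20, 36, 0, 3.2, 85, 20, 36, 0, 3.2, 85, 20, 36, 0, 3.2, 85, 20, 36, 0, 3.2, 85, 20, 36, 0, 3.2])

```text
clock: 0.93
position: [0.4449, -0.257, 0.3853]
tool_rot: [-1.571, -0.0, -0.564]
force: [1.5, -0.6, 0.6]
grip_width: 0.0848
```

Call:
drive_tool(steps=[70, 20, 36, 0, 3.2, 70, 20, 36, 0, 3.2, 70, 20, 36, 0, 3.2, 70, 20, 36, 0, 3.2, 70, 20, 36, 0, 3.2])

```text
clock: 1.35
position: [0.5449, -0.0771, 0.3853]
tool_rot: [-1.571, 0.0, -0.285]
force: [1.0, 0.1, -0.5]
grip_width: 0.0703
```

Call:
drive_tool(steps=[60, 0, 40, 0, 3.2, 60, 0, 40, 0, 3.2, 60, 0, 40, 0, 3.2, 60, 0, 40, 0, 3.2, 60, 0, 40, 0, 3.2])

```text
clock: 1.77
position: [0.544, 0.1229, 0.3852]
tool_rot: [-1.571, 0.0, -0.006]
force: [0.7, -0.0, 0.5]
grip_width: 0.06
```

Call:
drive_tool(steps=[60, 0, 36, -15, 3.2, 60, 0, 36, -15, 3.2, 60, 0, 36, -15, 3.2, 60, 0, 36, -15, 3.2, 60, 0, 36, -15, 2.4])

```text
clock: 2.18
position: [0.5441, 0.3026, 0.3093]
tool_rot: [-1.571, 0.0, 0.26]
force: [1.3, -0.5, -0.0]
grip_width: 0.0602
```

Call:
drive_tool(steps=[55, -4, 22, -32, 0, 55, -4, 22, -32, 0, 55, -4, 22, -32, 0, 55, -4, 22, -32, 0, 55, -4, 22, -32, 0])

```text
clock: 2.6
position: [0.5239, 0.4119, 0.1484]
tool_rot: [-1.571, 0.001, 0.257]
force: [1.6, 1.5, 0.9]
grip_width: 0.0551
```

Run:
```python
from h import *
import pickle
o=monitor.observe(); print(o['position'],o['tool_rot'],o['qpos'].round(2))
f=snap('scene','s1'); pickle.dump(f,open('s1.pkl','wb'))
g=snap('top','t1'); pickle.dump(g,open('t1.pkl','wb'))
a=f['frame'][150:330,130:330,::-1];b=g['frame'][180:290,130:240,::-1]
cv2.imwrite('pics/s1c.png',np.hstack([cv2.resize(a,(450,405),interpolation=3),cv2.resize(b,(350,405),interpolation=3)]))
```

```text
[0.52392753 0.41185848 0.14836523] [-1.57110971e+00  5.15086929e-04  2.57293631e-01] [-0.4   0.75 -0.58  1.54  0.46  0.99 -0.85]
```

View pics/s1c.png

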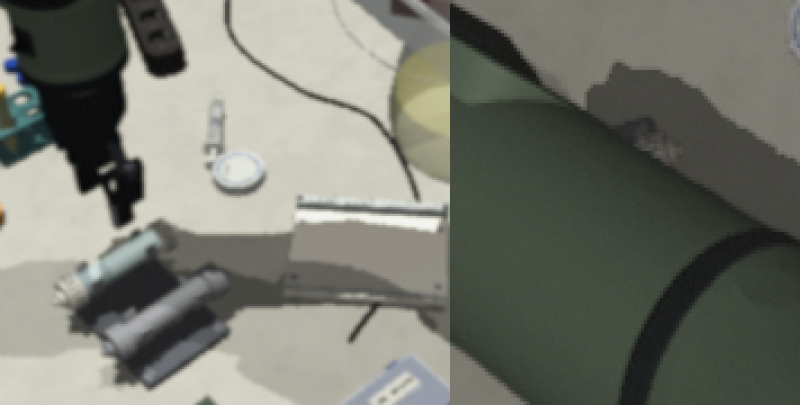

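The fingers hang above the middle of the glass column (tips at about (122,222) in the crop). Descending.

Call:
drive_tool(steps=[55, 0, 0, -20, 0, 55, 0, 0, -20, 0, 55, 0, 0, -20, 0, 55, 0, 0, -20, 0, 55, 0, 0, -20, 0])

```text
clock: 3.12
position: [0.5248, 0.4106, 0.0497]
tool_rot: [-1.571, -0.0, 0.257]
force: [0.1, 0.8, -0.8]
grip_width: 0.0551
```

Call:
drive_tool(steps=[40, 0, 0, 0, 0, 40, 0, 0, 0, 0, 36, 0, 0, 0, 0, 32, 0, 0, 0, 0, 30, 0, 0, 0, 0], grip_force=20)

```text
clock: 3.53
position: [0.5251, 0.4114, 0.0517]
tool_rot: [-1.57, -0.002, 0.257]
force: [-0.5, -0.8, 0.0]
grip_width: 0.0299
```

Call:
drive_tool(steps=[20, 0, 0, -3, 0, 15, 0, 0, 0, 0, 10, 0, 0, 0, 0, 10, 0, 0, 0, 0, 10, 0, 0, 0, 0], grip_force=70)

```text
clock: 3.95
position: [0.5258, 0.4118, 0.0506]
tool_rot: [-1.57, -0.004, 0.257]
force: [-4.9, -7.3, 37.6]
grip_width: 0.024
```

Call:
drive_tool(steps=[10, 0, 0, 0, 0, 10, 0, 0, 1, 0, 10, 0, 0, 1, 0, 10, 0, 0, 1, 0, 10, 0, 0, 1, 0])

```text
clock: 4.37
position: [0.5253, 0.4113, 0.0518]
tool_rot: [-1.57, -0.002, 0.257]
force: [6.3, 3.1, -8.4]
grip_width: 0.024
```

Call:
drive_tool(steps=[10, 0, 0, 2, 0, 10, 0, 0, 3, 0, 10, 0, 0, 4, 0, 10, 0, 0, 4, 0, 10, 0, 0, 5, 0])

```text
clock: 4.78
position: [0.5251, 0.4109, 0.0694]
tool_rot: [-1.571, -0.001, 0.257]
force: [2.5, 0.0, -0.0]
grip_width: 0.0241
```

Call:
drive_tool(steps=[10, 0, 0, 8, 0, 10, 0, 0, 12, 0, 10, 0, 0, 15, 0, 10, 0, 0, 15, 0, 10, 0, 0, 15, 0])

```text
clock: 5.2
position: [0.5245, 0.4112, 0.1364]
tool_rot: [-1.57, -0.001, 0.257]
force: [0.4, 0.1, -1.3]
grip_width: 0.0239
```

Run:
```python
from h import *
import pickle
o=monitor.observe(); print(o['position'],o['force'])
f=snap('scene','s2'); pickle.dump(f,open('s2.pkl','wb'))
cv2.imwrite('pics/s2c.png',cv2.resize(f['frame'][180:330,130:330,::-1],(800,600),interpolation=3))
```

```text
[0.5244594  0.4112414  0.13636003] [ 0.37226227  0.07347941 -1.34770683]
```

View pics/s2c.png

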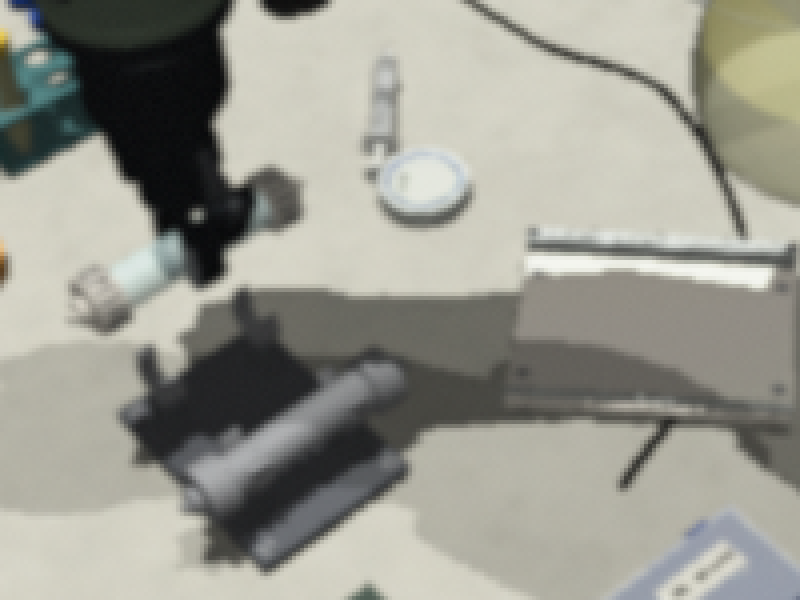

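Glass is held clear at about (95,298)–(275,195) in the crop, and the steel column is still in place. Next I compute tilt and along-axis offset, then plan the placement.

Run:
```python
from h import *
import pickle
f=pickle.load(open('s2.pkl','rb'))
q=lambda u,v:np.array([u/4+129.6,v/4+179.6])
ax=np.array([np.cos(np.radians(-75.26)),np.sin(np.radians(-75.26)),0])
for off in(-10,-5,0,5,10):
    c=np.array([.5245,.4112,.137])+ax*off/1e3
    print(off,[((w2px(f,c+ax*s)-[129.6,179.6])*4).round() for s in(-.065,-.056,.056,.065)])
n=np.array([.851,-.5255]);y=np.array([.5255,.851])
A=np.array([499,131.])# face foot mid estimate
print(A@n,A@y)
for F in('top0','scene0'):
  g=pickle.load(open(F+'.pkl','rb')); o=np.array([129.6,199.6]) if F=='top0' else np.array([144.6,214.6])
  for nn in(348,351,354):
    out=[]
    for bx,by,z in((0,85,17),(0,-85,17),(0,85,31),(0,-85,31),(10,85,31),(10,-85,31),(-117,85,17),(-117,-85,17)):
      p=n*(nn+bx)+y*(373.5+by); out.append(((w2px(g,[*(p/1e3),z/1e3])-o)*4).round().astype(int).tolist())
    print(F,nn,out)
```

```text
-10 [array([ 72., 314.]), array([ 86., 306.]), array([260., 206.]), array([274., 198.])]
-5 [array([ 80., 310.]), array([ 94., 301.]), array([268., 201.]), array([281., 194.])]
0 [array([ 88., 305.]), array([103., 296.]), array([275., 197.]), array([288., 189.])]
5 [array([ 96., 300.]), array([111., 292.]), array([283., 193.]), array([296., 185.])]
10 [array([104., 295.]), array([119., 287.]), array([290., 189.]), array([303., 181.])]
355.8085 373.7055
top0 348 [[511, 101], [742, 248], [511, 99], [744, 249], [519, 86], [753, 235], [408, 260], [641, 410]]
top0 351 [[514, 97], [745, 244], [513, 95], [747, 245], [522, 82], [756, 231], [411, 256], [644, 406]]
top0 354 [[517, 93], [747, 240], [516, 91], [749, 241], [525, 78], [758, 227], [414, 252], [646, 402]]
scene0 348 [[465, 116], [737, 131], [464, 100], [739, 116], [466, 89], [739, 104], [442, 262], [734, 280]]
scene0 351 [[466, 112], [737, 128], [465, 97], [739, 112], [467, 85], [739, 101], [443, 258], [734, 276]]
scene0 354 [[466, 109], [738, 124], [465, 93], [739, 109], [467, 82], [739, 97], [444, 254], [734, 272]]
```

Call:
drive_tool(steps=[10, -6, -23, 2, -4.2, 10, -6, -23, 0, -4.2, 10, -6, -23, 0, -4.2, 10, -6, -23, 0, -4.2, 10, -6, -23, 0, -4.2])

```text
clock: 5.67
position: [0.4942, 0.2951, 0.1371]
tool_rot: [-1.57, -0.001, -0.113]
force: [1.1, 0.5, -1.0]
grip_width: 0.024
```

Call:
drive_tool(steps=[10, -7, -28, 0, -5, 10, -7, -28, 0, -5, 10, -7, -28, 0, -5, 10, -8, -28, -10, -5, 10, -8, -28, -10, -5.4])

```text
clock: 6.08
position: [0.4575, 0.155, 0.1173]
tool_rot: [-1.569, -0.001, -0.557]
force: [1.6, 0.3, -1.6]
grip_width: 0.024
```

Call:
drive_tool(steps=[10, 0, 0, -12, 0, 10, 0, 0, -12, 0, 10, 0, 0, -12, 0, 10, 0, 0, -12, 0, 10, 0, 0, -9, 0])

```text
clock: 6.5
position: [0.4577, 0.1562, 0.0591]
tool_rot: [-1.57, -0.0, -0.553]
force: [1.1, -0.2, -1.0]
grip_width: 0.0237
```

Call:
drive_tool(steps=[10, 0, 0, -3, 0, 10, 0, 0, -3, 0, 10, 0, 0, -2, 0, 10, 0, 0, 0, 0, 10, 0, 0, 0, 0])

```text
clock: 6.92
position: [0.4576, 0.1561, 0.0517]
tool_rot: [-1.57, -0.0, -0.553]
force: [-1.0, 0.2, -1.4]
grip_width: 0.0237
```

Run:
```python
from h import *
import pickle
o=monitor.observe(); print(o['position'],o['tool_rot'],o['force'])
f=snap('scene','s3'); pickle.dump(f,open('s3.pkl','wb'))
cv2.imwrite('pics/s3c.png',cv2.resize(f['frame'][190:310,210:370,::-1],(800,600),interpolation=3))
```

```text
[0.45764389 0.15614373 0.05165271] [-1.57044003e+00 -2.90850906e-04 -5.52619928e-01] [-1.00236704  0.16393916 -1.39812425]
```

View pics/s3c.png

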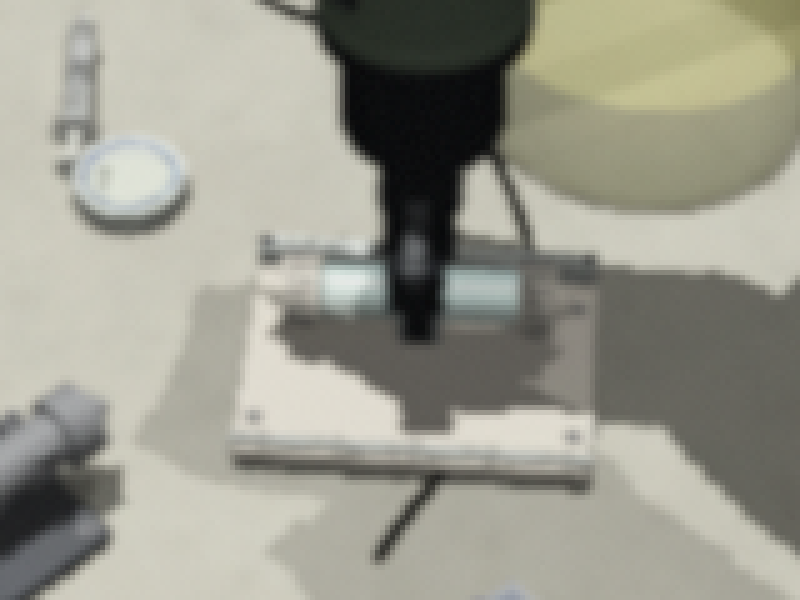

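Column is held level and parallel over the board (glass at (320–522,285)), with the bar ahead at y≈250. Lowering.

Call:
drive_tool(steps=[10, 0, 0, -4, 0, 10, 0, 0, -4, 0, 10, 0, 0, -3, 0, 10, 0, 0, -2, 0, 10, 0, 0, 0, 0])

```text
clock: 7.38
position: [0.4572, 0.156, 0.0378]
tool_rot: [-1.571, 0.001, -0.553]
force: [0.2, 0.3, -1.9]
grip_width: 0.0236
```

Call:
drive_tool(steps=[10, 0, 0, -1, 0, 10, 0, 0, 0, 0, 10, 0, 0, -1, 0, 10, 0, 0, 0, 0, 10, 0, 0, 0, 0])

```text
clock: 7.8
position: [0.4575, 0.1561, 0.0363]
tool_rot: [-1.571, 0.0, -0.553]
force: [-0.4, -0.6, -0.6]
grip_width: 0.024
```

Call:
drive_tool(steps=[10, 0, 0, -0.5, 0, 10, 0, 0, 0, 0, 10, 0, 0, -0.5, 0, 10, 0, 0, 0, 0, 10, 0, 0, 0, 0])

```text
clock: 8.22
position: [0.4574, 0.1561, 0.0353]
tool_rot: [-1.571, 0.0, -0.553]
force: [0.8, 0.2, -0.1]
grip_width: 0.0239
```

Call:
drive_tool(steps=[10, 0, 0, -0.5, 0, 10, 0, 0, 0, 0, 10, 0, 0, 0, 0, 10, 0, 0, 0, 0, 10, 0, 0, 0, 0])

```text
clock: 8.63
position: [0.4574, 0.1561, 0.0348]
tool_rot: [-1.571, 0.0, -0.553]
force: [-0.2, 0.2, -2.0]
grip_width: 0.0238
```

Call:
drive_tool(steps=[10, 0, 0, -0.5, 0, 10, 0, 0, 0, 0, 10, 0, 0, -0.3, 0, 10, 0, 0, 0, 0, 10, 0, 0, 0, 0])

```text
clock: 9.05
position: [0.4575, 0.1561, 0.034]
tool_rot: [-1.571, 0.0, -0.553]
force: [-0.0, 0.5, -1.2]
grip_width: 0.0241
```

Call:
drive_tool(steps=[10, 0, 0, -0.4, 0, 10, 0, 0, 0, 0, 10, 0, 0, -0.3, 0, 10, 0, 0, 0, 0, 10, 0, 0, 0, 0])

```text
clock: 9.47
position: [0.4575, 0.1561, 0.0337]
tool_rot: [-1.571, -0.0, -0.553]
force: [-3.4, -2.0, 13.5]
grip_width: 0.0234
```

Contact at TCP z=33.7 mm. Easing off and opening.

Call:
drive_tool(steps=[10, 0, 0, 0.3, 0, 10, 0, 0, 0, 0, 25, 0, 0, 0, 0, 27, 0, 0, 0, 0, 29, 0, 0, 0, 0], grip_force=20)

```text
clock: 9.88
position: [0.4575, 0.1561, 0.0335]
tool_rot: [-1.571, 0.0, -0.553]
force: [-0.3, 0.2, 0.3]
grip_width: 0.029
```

Call:
drive_tool(steps=[33, 0, 0, 0, 0, 37, 0, 0, 0, 0, 40, 0, 0, 0, 0, 44, 0, 0, 0, 0, 44, 0, 0, 0, 0])

```text
clock: 10.3
position: [0.4575, 0.1561, 0.0336]
tool_rot: [-1.571, 0.0, -0.553]
force: [-0.8, -0.3, -0.5]
grip_width: 0.0439
```

Call:
drive_tool(steps=[44, 0, 0, 10, 0, 44, 0, 0, 14, 0, 44, 0, 0, 14, 0, 44, 0, 0, 14, 0, 44, 0, 0, 14, 0])

```text
clock: 10.72
position: [0.4574, 0.1561, 0.101]
tool_rot: [-1.571, -0.0, -0.552]
force: [0.1, -0.6, -0.1]
grip_width: 0.0438
```

Run:
```python
from h import *
import pickle
o=monitor.observe(); print(o['position'],o['tool_rot'],o['force'],o['grip_width'])
f=snap('scene','s4'); pickle.dump(f,open('s4.pkl','wb'))
cv2.imwrite('pics/s4c.png',cv2.resize(f['frame'][190:310,210:370,::-1],(800,600),interpolation=3))
```

```text
[0.45738164 0.15610259 0.1009618 ] [-1.57063161e+00 -7.00710325e-05 -5.52410656e-01] [ 0.12729765 -0.60355475 -0.09232644] 0.043751385817777086
```

View pics/s4c.png

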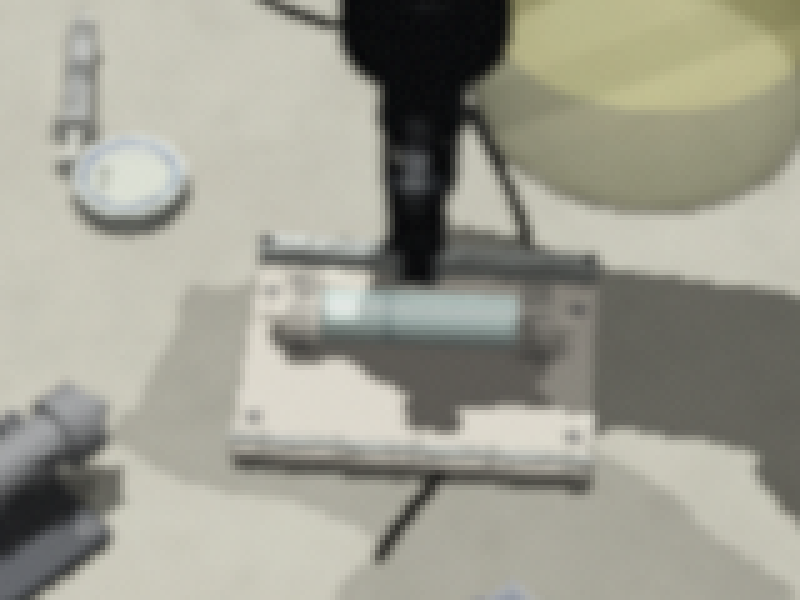

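Column lies at rest on the board, parallel, glass at (320–522,315). Next: close the fingers, come down on the lip side, and push gently.

Call:
drive_tool(steps=[0, -11, 7, 0, 0, 0, -11, 7, 0, 0, 0, -10, 6, 0, 0, 0, 0, 0, 0, 0, 0, 0, 0, 0, 0])

```text
clock: 11.18
position: [0.4253, 0.1764, 0.0999]
tool_rot: [-1.571, -0.0, -0.551]
force: [0.0, 0.4, 0.1]
grip_width: -0.0001
```

Call:
drive_tool(steps=[0, 0, 0, -15, 0, 0, 0, 0, -15, 0, 0, 0, 0, -15, 0, 0, 0, 0, -15, 0, 0, 0, 0, 0, 0])

```text
clock: 11.6
position: [0.4249, 0.1754, 0.0376]
tool_rot: [-1.573, 0.001, -0.553]
force: [-1.2, -0.3, -0.3]
grip_width: 0.0002
```

Call:
drive_tool(steps=[0, 1.7, -1.05, 0, 0, 0, 1.7, -1.05, 0, 0, 0, 1.7, -1.05, 0, 0, 0, 1.7, -1.05, 0, 0, 0, 0, 0, 0, 0])

```text
clock: 12.02
position: [0.433, 0.1716, 0.0401]
tool_rot: [-1.57, -0.001, -0.553]
force: [-0.2, -0.9, 0.7]
grip_width: -0.0
```

```bash
cat > det.py <<'E'
from h import *
import sys,pickle
# glass pixels on the board (greenish-blue) -> fit axis line in scene view, intersect with z = 35 mm
o=monitor.observe(); f=snap('scene',sys.argv[1]); pickle.dump(f,open(sys.argv[1]+'.pkl','wb'))
im=f['frame'].astype(int)
n=np.array([.851,-.5255]);y=np.array([.5255,.851])
m=np.zeros(im.shape[:2],bool); m[238:265,268:322]=True
m&=(im[...,2]-im[...,0]>12)
v,u=np.nonzero(m); 
P=np.array([px2w(f,a,b,.035)[:2] for a,b in zip(u,v)])*1000
N=P@n;Y=P@y
k=np.polyfit(Y,N,1); print('pos',(o['position']*1000).round(1),'tool n',round(o['position'][:2]@n*1000,1),'F',o['force'].round(1),'F.n',round(o['force'][:2]@n,1))
print('glass px',len(u),'n centre',N.mean().round(1),'n range',N.min().round(1),N.max().round(1),'Y',Y.min().round(1),Y.max().round(1),'slope',k[0].round(3))
E
python3 det.py s5
```

```text
Traceback (most recent call last):
  File "det.py", line 11, in <module>
    N=P@n;Y=P@y
      ~^~
ValueError: matmul: Input operand 1 has a mismatch in its core dimension 0, with gufunc signature (n?,k),(k,m?)->(n?,m?) (size 2 is different from 0)
```

```bash
python3 -c "
import pickle
for s in('s4','s5'):
  f=pickle.load(open(s+'.pkl','rb'))['frame']; print(s); print([f[r,305].tolist() for r in range(236,272,2)]); print(f[253,278].tolist())"
```

```text
s4
[[127, 127, 117], [100, 100, 93], [102, 104, 100], [86, 87, 85], [78, 79, 76], [127, 123, 116], [150, 153, 146], [171, 186, 182], [178, 187, 184], [162, 176, 172], [125, 137, 133], [90, 96, 93], [90, 89, 84], [93, 91, 85], [94, 91, 86], [93, 90, 85], [92, 89, 83], [103, 100, 94]]
[196, 208, 202]
s5
[[183, 181, 169], [191, 190, 178], [122, 123, 118], [88, 89, 86], [80, 82, 78], [130, 126, 118], [155, 158, 150], [176, 191, 186], [182, 192, 189], [166, 180, 177], [129, 141, 137], [92, 99, 96], [92, 91, 86], [98, 94, 88], [132, 127, 120], [124, 120, 113], [103, 100, 94], [95, 92, 87]]
[203, 216, 209]
```

```bash
sed -i "s/im\[...,2\]-im\[...,0\]>12/im[...,1]-im[...,0]>5/" det.py; python3 det.py s6
```

```text
pos [432.7 171.7  40. ] tool n 278.0 F [-0.6 -0.4 -1. ] F.n -0.3
glass px 268 n centre 306.9 n range 290.5 323.8 Y 327.0 422.6 slope -0.016
```

Call:
drive_tool(steps=[0, 1.7, -1.05, 0, 0, 0, 1.7, -1.05, 0, 0, 0, 1.7, -1.05, 0, 0, 0, 1.7, -1.05, 0, 0, 0, 0, 0, 0, 0])

```text
clock: 12.53
position: [0.4394, 0.1674, 0.0396]
tool_rot: [-1.571, -0.0, -0.553]
force: [0.1, 0.7, 1.1]
grip_width: -0.0003
```

```bash
python3 det.py s7
```

```text
pos [439.4 167.4  39.6] tool n 286.0 F [0.1 0.7 1.1] F.n -0.3
glass px 256 n centre 314.4 n range 298.2 331.3 Y 327.3 421.1 slope -0.008
```

The detector agrees: column at n≈314, rolling with the finger 28.4 mm behind it. Continuing gently.

Call:
drive_tool(steps=[0, 1.7, -1.05, 0, 0, 0, 1.7, -1.05, 0, 0, 0, 1.7, -1.05, 0, 0, 0, 1.7, -1.05, 0, 0, 0, 1.3, -0.8, 0, 0])

```text
clock: 13.0
position: [0.4474, 0.1625, 0.0396]
tool_rot: [-1.571, -0.0, -0.553]
force: [0.1, -0.5, -0.9]
grip_width: 0.0
```

```bash
python3 det.py s8
```

```text
pos [447.4 162.5  39.6] tool n 295.4 F [ 0.1 -0.5 -0.9] F.n 0.3
glass px 278 n centre 323.4 n range 306.3 341.4 Y 327.4 421.7 slope -0.005
```

Call:
drive_tool(steps=[0, 0.85, -0.5, 0, 0, 0, 0.85, -0.5, 0, 0, 0, 0.85, -0.5, 0, 0, 0, 0.85, -0.5, 0, 0, 0, 0, 0, 0, 0])

```text
clock: 13.47
position: [0.4507, 0.1606, 0.0396]
tool_rot: [-1.571, -0.0, -0.553]
force: [0.7, 0.2, 0.1]
grip_width: 0.0002
```

```bash
python3 det.py s9
```

```text
pos [450.7 160.6  39.6] tool n 299.2 F [0.7 0.2 0.1] F.n 0.4
glass px 289 n centre 327.5 n range 310.2 345.9 Y 327.7 422.0 slope -0.009
```

Now in sub-millimetre steps until the bar is felt.

Call:
drive_tool(steps=[0, 0.6, -0.37, 0, 0, 0, 0.6, -0.37, 0, 0, 0, 0.6, -0.37, 0, 0, 0, 0, 0, 0, 0, 0, 0, 0, 0, 0])

```text
clock: 13.93
position: [0.4524, 0.1596, 0.0396]
tool_rot: [-1.571, 0.0, -0.553]
force: [0.2, -1.0, -0.4]
grip_width: -0.0
```

```bash
python3 det.py s10
```

```text
pos [452.4 159.6  39.6] tool n 301.1 F [ 0.2 -1.  -0.4] F.n 0.7
glass px 270 n centre 329.1 n range 311.1 346.5 Y 327.7 422.0 slope -0.015
```

Call:
drive_tool(steps=[0, 0.4, -0.25, 0, 0, 0, 0, 0, 0, 0, 0, 0.4, -0.25, 0, 0, 0, 0, 0, 0, 0, 0, 0, 0, 0, 0])

```text
clock: 14.4
position: [0.4532, 0.1591, 0.0396]
tool_rot: [-1.571, 0.0, -0.553]
force: [-0.0, 0.1, 1.4]
grip_width: 0.0004
```

```bash
python3 det.py s11
```

```text
pos [453.2 159.1  39.6] tool n 302.1 F [-0.   0.1  1.4] F.n -0.1
glass px 278 n centre 329.6 n range 312.8 347.9 Y 327.8 422.0 slope -0.007
```

Call:
drive_tool(steps=[0, 0.4, -0.25, 0, 0, 0, 0, 0, 0, 0, 0, 0, 0, 0, 0, 0, 0, 0, 0, 0, 0, 0, 0, 0, 0])

```text
clock: 14.87
position: [0.4535, 0.1588, 0.0396]
tool_rot: [-1.571, 0.0, -0.553]
force: [-0.3, -0.4, -0.1]
grip_width: 0.0002
```

Call:
drive_tool(steps=[0, 0.4, -0.25, 0, 0, 0, 0, 0, 0, 0, 0, 0, 0, 0, 0, 0, 0, 0, 0, 0, 0, 0, 0, 0, 0])

```text
clock: 15.28
position: [0.4539, 0.1586, 0.0396]
tool_rot: [-1.571, 0.0, -0.553]
force: [-0.9, 0.4, -0.2]
grip_width: -0.0001
```

```bash
python3 det.py s12
```

```text
pos [453.9 158.6  39.6] tool n 303.0 F [-0.9  0.4 -0.2] F.n -1.0
glass px 288 n centre 330.7 n range 313.3 349.3 Y 327.8 422.4 slope -0.017
```

Call:
drive_tool(steps=[0, 0.4, -0.25, 0, 0, 0, 0, 0, 0, 0, 0, 0, 0, 0, 0, 0, 0, 0, 0, 0, 0, 0, 0, 0, 0])

```text
clock: 15.75
position: [0.4544, 0.1584, 0.0396]
tool_rot: [-1.571, 0.0, -0.553]
force: [0.2, 0.3, 0.7]
grip_width: -0.0003
```

Call:
drive_tool(steps=[0, 0.4, -0.25, 0, 0, 0, 0, 0, 0, 0, 0, 0, 0, 0, 0, 0, 0, 0, 0, 0, 0, 0, 0, 0, 0])

```text
clock: 16.17
position: [0.4547, 0.1581, 0.0396]
tool_rot: [-1.571, 0.0, -0.553]
force: [0.5, 0.3, 0.0]
grip_width: -0.0
```

```bash
python3 det.py s13
```

```text
pos [454.7 158.1  39.6] tool n 303.9 F [0.5 0.3 0. ] F.n 0.2
glass px 284 n centre 331.8 n range 313.6 349.8 Y 327.8 422.4 slope -0.011
```

Call:
drive_tool(steps=[0, 0.4, -0.25, 0, 0, 0, 0, 0, 0, 0, 0, 0, 0, 0, 0, 0, 0, 0, 0, 0, 0, 0, 0, 0, 0])

```text
clock: 16.63
position: [0.4551, 0.1578, 0.0396]
tool_rot: [-1.571, 0.0, -0.553]
force: [0.1, -0.4, -0.1]
grip_width: 0.0002
```

Call:
drive_tool(steps=[0, 0.4, -0.25, 0, 0, 0, 0, 0, 0, 0, 0, 0, 0, 0, 0, 0, 0, 0, 0, 0, 0, 0, 0, 0, 0])

```text
clock: 17.05
position: [0.4555, 0.1576, 0.0396]
tool_rot: [-1.571, 0.0, -0.553]
force: [-0.5, 0.7, -0.7]
grip_width: 0.0001
```

```bash
python3 det.py s14
```

```text
pos [455.5 157.6  39.6] tool n 304.9 F [-0.5  0.7 -0.7] F.n -0.8
glass px 277 n centre 332.6 n range 315.5 350.7 Y 328.0 422.4 slope -0.001
```

Call:
drive_tool(steps=[0, 0.4, -0.25, 0, 0, 0, 0, 0, 0, 0, 0, 0, 0, 0, 0, 0, 0, 0, 0, 0, 0, 0, 0, 0, 0])

```text
clock: 17.52
position: [0.456, 0.1573, 0.0396]
tool_rot: [-1.571, 0.0, -0.553]
force: [-0.0, -0.6, 0.5]
grip_width: -0.0001
```

Call:
drive_tool(steps=[0, 0.4, -0.25, 0, 0, 0, 0, 0, 0, 0, 0, 0, 0, 0, 0, 0, 0, 0, 0, 0, 0, 0, 0, 0, 0])

```text
clock: 17.93
position: [0.4563, 0.1571, 0.0396]
tool_rot: [-1.571, 0.0, -0.553]
force: [-0.1, -1.3, 0.1]
grip_width: 0.0004
```

```bash
python3 det.py s15; python3 -c "
import cv2
a=cv2.imread('pics/s15.png')[225:285,255:335]; cv2.imwrite('pics/s15c.png',cv2.resize(a,(800,600),interpolation=3))"
```

```text
pos [456.3 157.1  39.6] tool n 305.8 F [-0.1 -1.3  0.1] F.n 0.6
glass px 280 n centre 333.8 n range 316.5 351.5 Y 328.0 422.7 slope -0.004
```

View pics/s15c.png

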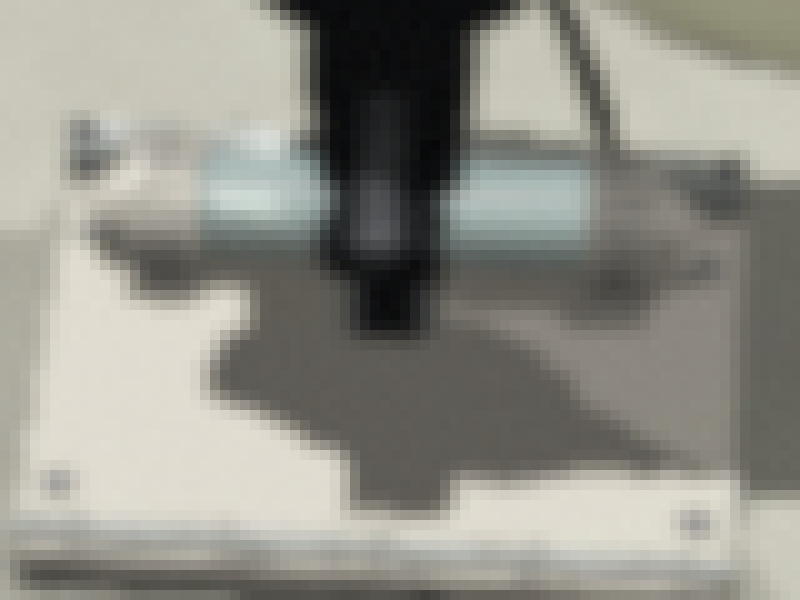

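Column is beside the bar (caps reach it at y≈150 in the crop), but there is no contact force yet. Continuing.

Call:
drive_tool(steps=[0, 0.4, -0.25, 0, 0, 0, 0, 0, 0, 0, 0, 0, 0, 0, 0, 0, 0, 0, 0, 0, 0, 0, 0, 0, 0])

```text
clock: 18.4
position: [0.4568, 0.1568, 0.0396]
tool_rot: [-1.571, 0.0, -0.553]
force: [-0.8, -0.2, -0.1]
grip_width: 0.0
```

Call:
drive_tool(steps=[0, 0.4, -0.25, 0, 0, 0, 0, 0, 0, 0, 0, 0, 0, 0, 0, 0, 0, 0, 0, 0, 0, 0, 0, 0, 0])

```text
clock: 18.82
position: [0.4571, 0.1566, 0.0396]
tool_rot: [-1.571, 0.0, -0.553]
force: [-0.2, -0.5, 0.6]
grip_width: 0.0002
```

```bash
python3 det.py s16
```

```text
pos [457.1 156.6  39.6] tool n 306.7 F [-0.2 -0.5  0.6] F.n 0.1
glass px 285 n centre 334.9 n range 316.7 352.7 Y 328.0 422.7 slope -0.004
```

Call:
drive_tool(steps=[0, 0.4, -0.25, 0, 0, 0, 0, 0, 0, 0, 0, 0, 0, 0, 0, 0, 0, 0, 0, 0, 0, 0, 0, 0, 0])

```text
clock: 19.28
position: [0.4575, 0.1563, 0.0396]
tool_rot: [-1.571, 0.0, -0.553]
force: [-1.0, 0.2, -0.1]
grip_width: 0.0002
```

Call:
drive_tool(steps=[0, 0.4, -0.25, 0, 0, 0, 0, 0, 0, 0, 0, 0, 0, 0, 0, 0, 0, 0, 0, 0, 0, 0, 0, 0, 0])

```text
clock: 19.7
position: [0.458, 0.1561, 0.0396]
tool_rot: [-1.571, 0.0, -0.552]
force: [-1.9, 1.8, 1.6]
grip_width: -0.0002
```

```bash
python3 det.py s17
```

```text
pos [458.  156.1  39.6] tool n 307.7 F [-1.9  1.8  1.6] F.n -2.6
glass px 279 n centre 335.5 n range 318.0 353.0 Y 328.0 422.7 slope 0.0
```

Call:
drive_tool(steps=[0, 0.25, -0.15, 0, 0, 0, 0, 0, 0, 0, 0, 0, 0, 0, 0, 0, 0, 0, 0, 0, 0, 0, 0, 0, 0])

```text
clock: 20.17
position: [0.4583, 0.156, 0.0396]
tool_rot: [-1.571, -0.0, -0.553]
force: [-0.8, 1.7, 1.3]
grip_width: -0.0
```

```bash
python3 det.py s18
```

```text
pos [458.3 156.   39.6] tool n 308.0 F [-0.8  1.7  1.3] F.n -1.6
glass px 282 n centre 335.6 n range 318.0 353.2 Y 328.0 422.7 slope -0.005
```

Call:
drive_tool(steps=[0, 0.35, -0.2, 0, 0, 0, 0, 0, 0, 0, 0, 0, 0, 0, 0, 0, 0, 0, 0, 0, 0, 0, 0, 0, 0])

```text
clock: 20.63
position: [0.4586, 0.1557, 0.0396]
tool_rot: [-1.571, 0.0, -0.553]
force: [-0.3, 1.7, 1.2]
grip_width: -0.0001
```

```bash
python3 det.py s19
```

```text
pos [458.6 155.7  39.6] tool n 308.4 F [-0.3  1.7  1.2] F.n -1.2
glass px 280 n centre 335.7 n range 318.2 353.2 Y 328.0 422.7 slope -0.004
```

Call:
drive_tool(steps=[0, 0.4, -0.25, 0, 0, 0, 0, 0, 0, 0, 0, 0, 0, 0, 0, 0, 0, 0, 0, 0, 0, 0, 0, 0, 0])

```text
clock: 21.1
position: [0.4589, 0.1555, 0.0396]
tool_rot: [-1.571, 0.0, -0.553]
force: [-1.8, 3.2, 1.7]
grip_width: -0.0
```

```bash
python3 det.py s20
```

```text
pos [458.9 155.5  39.6] tool n 308.8 F [-1.8  3.2  1.7] F.n -3.3
glass px 279 n centre 335.8 n range 318.7 353.2 Y 328.0 422.7 slope -0.005
```

The column has stopped at n≈335.7 while the force grows gently to 3 N, so it is against the bar. Backing off and lifting away.

Call:
drive_tool(steps=[0, -0.8, 0.5, 0, 0, 0, -2.5, 1.5, 0, 0, 0, -4.3, 2.6, 0, 0, 0, -6, 3.7, 0, 0, 0, 0, 0, 5, 0])

```text
clock: 21.57
position: [0.4437, 0.1644, 0.0442]
tool_rot: [-1.572, 0.001, -0.551]
force: [-0.9, 0.2, 0.4]
grip_width: -0.0005
```

Call:
drive_tool(steps=[0, 0, 0, 20, 0, 0, 0, 0, 30, 0, 0, 0, 0, 30, 0, 0, -10, 30, 25, 0, 0, -10, 30, 25, 0])

```text
clock: 21.98
position: [0.4253, 0.2232, 0.1765]
tool_rot: [-1.571, -0.001, -0.556]
force: [1.7, 1.0, 0.2]
grip_width: 0.0001
```

Call:
drive_tool(steps=[0, 0, 30, 20, 0, 0, 0, 30, 20, 0, 0, 0, 30, 20, 0, 0, 0, 30, 20, 0, 0, 0, 20, 10, 0])

```text
clock: 22.4
position: [0.4247, 0.3669, 0.2675]
tool_rot: [-1.568, -0.0, -0.551]
force: [-0.3, -0.8, -0.2]
grip_width: 0.0002
```

```bash
python3 det.py s21
python3 - <<'E'
from h import *
g=snap('top','t21')
a=cv2.imread('pics/s21.png')[215:295,155:335];b=cv2.imread('pics/t21.png')[195:310,130:330]
cv2.imwrite('pics/fin.png',np.vstack([cv2.resize(a,(675,300),interpolation=3),cv2.resize(b,(675,300),interpolation=3)]))
E
```

```text
pos [424.7 366.9 267.5] tool n 168.6 F [-0.3 -0.8 -0.2] F.n 0.2
glass px 395 n centre 335.8 n range 318.4 353.5 Y 328.5 422.7 slope -0.002
```

View pics/fin.png

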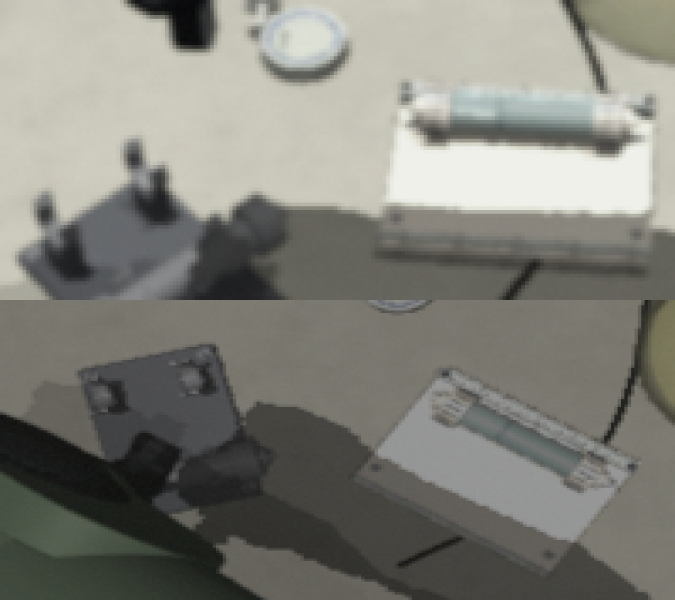

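The column lies at rest along the bar (glass at (450–595,110) in the upper crop), centred and parallel. The steel column is in its bay and the arm is clear. Handing in.

```bash
python3 -c "
from workcell import workorder
print(workorder.job_done())"
```

```text
the job is handed in; nothing more can be done
None
```

The glass column is lying on the board along the scale bar, and I handed the job in at about 22 s. I pulled it straight up out of its clips, laid it on the board about 27 mm short of the bar, and rolled it to the bar with the closed fingers.

**Forces:** the highest glass-on-board force I read was about 13.5 N, when setting it down. Against the bar it was about 3 N, and the column had stopped moving as the push grew. Forces are only reported at the end of each move, so brief peaks between readings are not ruled out. Closing on the column in its clips read 37.6 N for one reading, then eased.

**Last checks after backing away:**
- **Position:** the column had not moved from where it met the bar, by the camera fit. It is parallel within about 0.01 rad and centred within about 3 mm.
- **Surroundings:** in the last pictures the steel column was still in its bay, partly hidden by the arm. The dish looked unmoved, and the arm touched nothing. I did not recheck the syringe and timer, but no move went near them.

**Disagreement:** contact came about 2 mm farther on than my estimate of the bar's face from the pictures, which varied by about 3 mm. I relied on the contact force and the stopped column instead.

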